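# Put the pantry things away on the kitchen island

### The arm

A 6-joint arm with a two-finger parallel gripper is mounted at the origin on the work surface. World frame = base frame: x ahead of the robot, y to its left, z up, the work surface at z = 0. Lengths are in m, angles in rad, forces in N, time in s.
With the tool pointing down it reaches from about 0.375 to 0.9 m from the base axis. Payload 3.1 kg.
Tool frame: the origin (TCP) lies between the finger pads; the fingertips stand 8 mm ahead of it and the grasp point (between the pads) lies 11 mm behind it; z points along the fingers, y is the line along which they close (so a half turn about z gives the same grasp; the last joint's range is limited). The gripper opens to 87 mm and grips with 3 to 60 N. Pads are 19 mm wide; open, the fingers measure 117 mm over their backs; the gripper's body (75 mm by 190 mm) begins 51 mm behind the grasp point.
Start: joints at [-1.502, 0.527, 1.433, -0, 1.181, -0.178], TCP at [0.153, -0.606, 0.231] pointing down, gripper open.
Joint ranges: [-3.08, 3.08], [-0.75, 2.2], [0.22, 2.44], [-1.43, 4.57], [0, 2.65], [-2.85, 2.85]. Speed limits (rad/s): [2.79, 2.79, 3.14, 3.14, 3.14, 3.14].

### API

Orientations are given as a unit quaternion [x, y, z, w].
In Python, from rig import robot, vision, job gives the robot as it stands.
- The arm moves only by the shell command python3 -m handwheel 'ROWS' [OPENING] [FORCE]. ROWS is JSON, a list of rows, each a list of 4 numbers: the shift along the tool's x, y, z as a fraction of full scale, then the turn about the tool's z as a fraction of full scale. A call has 1 to 20 rows; each row is the pose to reach, as a shift and turn from the pose commanded when the call began, along the tool's axes at that moment, turning the shorter way round; what a row does not reach only later rows make up. Full scale, the value 1, is 300 mm for a shift and 2 pi rad for a turn. A row lasts 1/12 s, in which the tool goes at most 41.7 mm and 7.16 degrees, less where a joint would pass 70% of its speed; a pose out of reach is approached as far as the arm can. A call with a number of a shift or a turn outside -1 to 1 is refused whole. A call with a gripper value outside its range is refused whole. OPENING is the opening in per cent of the stroke, from 0 (shut) to 100 (fully open), set as the call begins (- or left out, the last holds). The fingers move at their own pace and stop on an object; FORCE is the grip in N (left out, the last holds). Time passes only in rows, so rows that repeat a pose let the fingers close. It gives the time, the measured TCP pose, the force, the opening and the grip force at its end, in the units of the state.
- robot.get_obs(): the state, without advancing time (a new reading comes with each control period).
- vision.camera(name): name is "scene" or "side" or "wrist"; returns a dict with "frame" (420x560x3 uint8, red, green, blue), "K" (3x3 intrinsics, pixels), "k1" (the pictures are not rectified: a ray, as slopes to the right and down, at radius r is drawn at 1 + k1 r^2 times it, then the intrinsics apply), "cam_to_world" (4x4, takes a point from camera to world coordinates); the wrist camera has in their place "hand_eye" (4x4, takes a point from camera to tool coordinates, whose origin is the TCP and whose axes are the flange's). Camera axes: x right, y down, z forward; pixel columns grow to the right and rows downward; lengths in m; the calibration is good to about 2 mm. A picture is of the moment at which its call begins: read the wrist's pose just before it. There is no depth.
- job.hand_in(): hands the job in; it is judged then, once.
Trained networks look in the newest picture that a camera, given by its name, has taken for a name from the list of things; names that differ only in an ending like _2 or _b are one class to them, and where a whole thing is asked for, a point or a joint stands for the part that bears it (a point fixed in the world has none). Each returns a list of dicts, best first, with "conf" (0 to 1); they miss things now and then, are a little off and sometimes report something else, mostly with a low value. They report only what shows in the picture. A call takes as long as a camera call. They do not tell look-alikes from the thing itself.
- vision.look_for(camera, label): "point" ([row, column] in pixels, amid what is visible of it).
- vision.outline_of(camera, label): "mask" (420x560 bool, what is visible of it) and "point" ([row, column] in pixels, amid what is visible of it).
The state is a dict: "time": time; "q": joint angles; "joint_velocities": joint speeds; "joint_torque": joint torques, N m; "position": TCP position; "tool_rot": TCP orientation; "ft_force": force on the tool from outside, world axes, zero at the start; "moment": the same for the moment, N m; "grip_width": finger opening in m; "grip_force": force on a finger pad.
Only numpy, scipy, OpenCV 4.12 (cv2) and the standard library are available. Lean on these libraries where they do the work, as an engineer would, in place of code of your own. Each camera call takes 0.05 s, during which the arm holds its last target. There are 200 camera calls.

### The job

Tidy the island: stand the two spice jars upright in the white caddy, one in each bay; stand the large blue tin in the cardboard tray and the small yellow tin squarely on top of it; and lift the rolling pin out of the grey drying cradle and lay it flat in the long wooden tray. Never tip a jar over, leave the salt shaker where it stands, and let go of everything at the end.

Things in the scene. Friction and masses are not known exactly. Their poses are not given: they have to be found in the camera images.
- jar_red: Closed glass spice jar with dark red contents and a flat red cap, round, 44 mm in diameter all the way up and 85 mm tall, about 140 g, standing upright. Sides straight, grip anywhere. Origin: centre of its underside, z up.
- jar_green: Closed glass spice jar with green contents and a flat green cap, round, 44 mm in diameter all the way up and 85 mm tall, about 140 g, standing upright. Sides straight, grip anywhere. Origin: centre of its underside, z up.
- tin_large: Large food tin with a blue label, a steel rim and a blue-printed top, 60 mm in diameter, 60 mm tall, flat top, about 200 g, standing upright. Origin: centre of its underside, z up.
- tin_small: Small food tin with a yellow label, a steel rim and a yellow-printed top, 50 mm in diameter, 50 mm tall, flat top, about 120 g, standing upright. Origin: centre of its underside, z up.
- pin: Plain wooden rolling pin, a straight round rod without handles, 40 mm in diameter and 220 mm long, about 180 g, lying level in the drying cradle with its axis 42 mm above the table. Origin: the middle of the rod, on its axis; x runs along the rod. It may roll about its x axis, so use only the direction of x.
- cradle: Grey plastic drying cradle fixed to the table: a base plate 190 x 75 mm, 8 mm thick, with two V-shaped rests 20 mm wide, 70 mm either side of the middle (free space between them from 60 mm to -60 mm). The rests reach 39 mm high and 31 mm to each side of the middle line. Origin: centre of its underside; x along the pin that lies in it. At the start it holds the rolling pin.
- pin_tray: Long shallow brown wooden tray for the rolling pin, fixed to the table, 260 x 72 mm outside, 250 x 62 mm inside, walls 5 mm thick and 14 mm high, flat floor 5 mm above the table. A pin lying in it has its axis 25 mm above the table. Origin: centre of its underside; x along its length.
- caddy: White plastic spice caddy with two open square bays side by side, fixed to the table, 80 mm (x) by 155 mm (y) outside, walls and the divider between the bays 5 mm thick, 35 mm high, floor 5 mm above the table. Each bay is 70 x 70 mm inside, its centre 37.5 mm from the caddy's centre along +y or -y. Origin: centre of its underside.
- tin_tray: Square cardboard tray for the tins, fixed to the table, 100 x 100 mm outside, 90 x 90 mm inside, walls 22 mm high and 5 mm thick, floor 5 mm above the table. Origin: centre of its underside, sides along x and y.
- shaker: White ceramic salt shaker with a steel domed top, 40 mm in diameter and 75 mm tall, standing loose between the caddy and the tin tray. Not part of the job: leave it where it stands. Origin: centre of its underside.
Things that resemble listed ones, but are neither listed nor needed, are in the scene too. Of the things that look like the jar_green, take the one that is farthest from the robot's base at the start.

How it is judged:
By the outcome, as a careful person would: the job done as asked, in the order asked, and still so for the second after the job is handed in, with the robot touching nothing.
It also fails if it takes over 128 s, if anything falls off the work surface, if the arm or the gripper's body presses on something with over 40 N, if the wrist force passes 120 N, or if a joint passes its speed limit or range.

## Working session

There is one attempt and no reset: what is moved stays moved. The work goes in short steps, Python scripts to look and compute and a shell command to move; the robot and the scene stay as the last step left them, time stands still between calls to the robot, and variables do not carry over. Pictures are saved under pics/ and viewed, at most 14 in all, crops included, and the job is handed in when it is done.

```bash
mkdir -p pics; ls; python3 - <<'E'
from rig import robot, vision, job
import cv2,numpy as np
o=robot.get_obs();print({k:np.round(v,3) for k,v in o.items()})
for c in ["scene","side"]:
    d=vision.camera(c);cv2.imwrite(f"pics/{c}0.png",d["frame"][:,:,::-1])
    print(c,d["K"],d["k1"],d["cam_to_world"])
    for l in ["jar_red","jar_green","tin_large","tin_small","pin","cradle","pin_tray","caddy","tin_tray","shaker"]:
        print(l,[(np.round(r["point"],1).tolist(),round(r["conf"],2)) for r in vision.look_for(c,l)])
E
```

```text
pics
{'time': np.float64(0.0), 'q': array([-1.503,  0.528,  1.434, -0.   ,  1.181, -0.178]), 'joint_velocities': array([ 0.001,  0.001, -0.001,  0.   ,  0.   , -0.   ]), 'joint_torque': array([ 1.0000e-03, -4.4004e+01, -1.7659e+01,  6.3000e-02,  5.8000e-02,
       -0.0000e+00]), 'position': array([ 0.153, -0.605,  0.23 ]), 'tool_rot': array([ 0.992,  0.123,  0.   , -0.001]), 'ft_force': array([0.001, 0.673, 0.274]), 'moment': array([0.011, 0.024, 0.02 ]), 'grip_force': np.float64(0.0), 'grip_width': np.float64(0.087)}
scene [[405.02707246   0.         282.10153479]
 [  0.         405.02707246 205.7403062 ]
 [  0.           0.           1.        ]] -0.12200383731478892 [[ 0.21104117  0.58955666 -0.77966953  1.31385164]
 [ 0.97747235 -0.12979294  0.16643797 -0.14442343]
 [-0.00307098 -0.79723067 -0.60366699  0.68131644]
 [ 0.          0.          0.          1.        ]]
jar_red [([202.4, 187.8], 0.76)]
jar_green [([195.6, 343.7], 0.87), ([180.2, 316.6], 0.72), ([168.0, 345.7], 0.67), ([200.3, 238.9], 0.45)]
tin_large [([202.0, 241.4], 0.65)]
tin_small [([202.2, 299.9], 0.68), ([273.2
[... 364 characters left out ...]
.           1.        ]] -0.14637964284871696 [[-0.89684084 -0.2484593   0.36598426  0.07876562]
 [-0.44217213  0.52720884 -0.72562707  0.92715264]
 [-0.01266134 -0.81260004 -0.5826842   0.77546041]
 [ 0.          0.          0.          1.        ]]
jar_red [([176.2, 356.4], 0.83)]
jar_green [([262.5, 269.5], 0.75), ([296.2, 311.5], 0.64), ([259.0, 314.4], 0.61)]
tin_large [([206.1, 334.8], 0.84)]
tin_small [([235.7, 302.8], 0.65)]
pin [([173.3, 268.7], 0.73), ([144.5, 366.7], 0.67), ([352.1, 239.5], 0.34)]
cradle [([158.3, 368.2], 0.95), ([240.1, 301.7], 0.66)]
pin_tray [([349.0, 241.0], 0.61)]
caddy [([173.3, 268.5], 0.69)]
tin_tray [([243.8, 205.4], 0.57)]
shaker [([199.4, 235.5], 0.64)]
```

View pics/scene0.png

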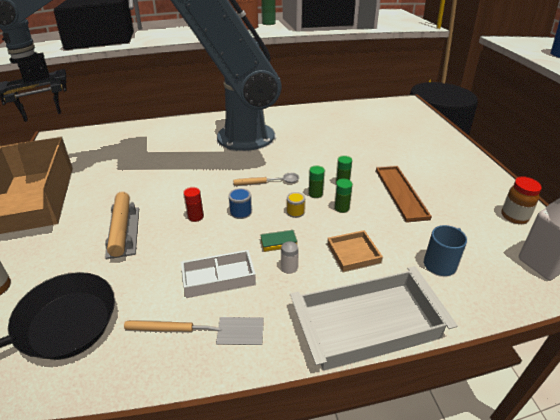

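View pics/side0.png

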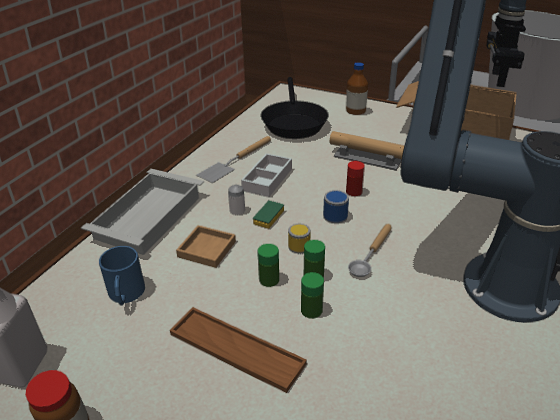

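The scene shows everything: red jar (204,194), blue tin (203,240), yellow tin (205,296), three green jars on the right, caddy (272,218), tin tray (250,354), pin in cradle (225,119) and pin tray (193,403). I'll fit the known shapes to the masks from both views.

```bash
cat > h.py <<'E'
from rig import robot, vision, job
import numpy as np, cv2
from scipy.optimize import minimize
from scipy.spatial.transform import Rotation as R
def view(c):
    o=robot.get_obs(); d=vision.camera(c)
    if c=="wrist":
        T=np.eye(4);T[:3,:3]=R.from_quat(o["tool_rot"]).as_matrix();T[:3,3]=o["position"]
        d["cam_to_world"]=T@d["hand_eye"]
    return d
def proj(d,P):
    T=np.linalg.inv(d["cam_to_world"]);p=np.atleast_2d(P)@T[:3,:3].T+T[:3,3]
    s=p[:,:2]/p[:,2:];s=s*(1+d["k1"]*(s**2).sum(1,keepdims=True))
    return s@d["K"][:2,:2].T+d["K"][:2,2]
def ray(d,rc,z):
    uv=np.array([[[rc[1],rc[0]]]],float)
    s=cv2.undistortPoints(uv,d["K"],np.array([d["k1"],0,0,0,0.]))[0,0]
    T=d["cam_to_world"];v=T[:3,:3]@[s[0],s[1],1];o=T[:3,3]
    return (o+v*(z-o[2])/v[2])[:2]
a=np.linspace(0,2*np.pi,40)
def cyl(r,h,z0=0): return np.array([[r*np.cos(t),r*np.sin(t),z] for z in(z0,z0+h) for t in a])
def box(x,y,h): return np.array([[i*x/2,j*y/2,z] for i in(-1,1) for j in(-1,1) for z in(0,h)])
SH=dict(jar_red=cyl(.022,.085),jar_green=cyl(.022,.085),tin_large=cyl(.03,.06),tin_small=cyl(.025,.05),
 shaker=cyl(.02,.075),pin=np.array([[x,.02*np.cos(t),.042+.02*np.sin(t)] for x in(-.11,.11) for t in a]),
 pin_tray=box(.26,.072,.014),caddy=box(.08,.155,.035),tin_tray=box(.1,.1,.022))
def place(S,p):
    c,s=np.cos(p[2]),np.sin(p[2]);return np.c_[c*S[:,0]-s*S[:,1]+p[0],s*S[:,0]+c*S[:,1]+p[1],S[:,2]]
def sil(d,S,p):
    m=np.zeros((420,560),np.uint8);h=cv2.convexHull(proj(d,place(S,p)).astype(np.float32))
    cv2.fillConvexPoly(m,np.round(h*16).astype(np.int32),255,cv2.LINE_AA,4);return m/255.
def hullmask(m):
    n,l,st,_=cv2.connectedComponentsWithStats(m.astype(np.uint8));k=1+st[1:,4].argmax()
    q=np.argwhere(l==k)[:,::-1].astype(np.int32);o=np.zeros(m.shape,np.uint8);cv2.fillConvexPoly(o,cv2.convexHull(q),1);return o.astype(float)
def fit(S,obs,p0,sym):
    # obs: list of (view, mask); sym: round -> no yaw
    f=lambda p:sum(1-np.minimum(g:=sil(d,S,[p[0],p[1],0 if sym else p[2]]),m).sum()/np.maximum(g,m).sum() for d,m in obs)/len(obs)
    best=None
    for y in ([0] if sym else np.arange(0,np.pi,np.pi/6)):
        x0=list(p0)+([] if sym else [y]);n=len(x0)
        sx=np.array([x0]+[np.array(x0)+np.eye(n)[i]*([.015,.015,.25][i]) for i in range(n)])
        r=minimize(f,x0,method="Nelder-Mead",options=dict(initial_simplex=sx,xatol=2e-4,fatol=1e-4))
        if best is None or r.fun<best.fun:best=r
    return best.x,best.fun
def go(x,y,z,yaw=None):
    "fractions for a move to the world pose (tool yaw: direction of tool x)"
    o=robot.get_obs();M=R.from_quat(o["tool_rot"]).as_matrix();v=M.T@(np.array([x,y,z])-o["position"])
    ps=np.arctan2(M[1,0],M[0,0]);t=0 if yaw is None else -((yaw-ps+np.pi/2)%np.pi-np.pi/2)
    n=max(np.linalg.norm(v)/.0417,abs(t)/np.radians(7.16))
    print("go",np.round(v/.3,3),"turn",round(t/2/np.pi,4),"rows",round(n,1),"yaw",round(ps,3),"q6",round(o["q"][5],2),"t",round(float(o["time"]),1))
E
cat > m.py <<'E'
from h import *
D={c:view(c) for c in("scene","side")}
for l,S in SH.items():
    z=S[:,2].mean();C={c:[(ray(d,r["point"],z),hullmask(r["mask"]),r["conf"]) for r in vision.outline_of(c,l)] for c,d in D.items()}
    for p,m,cf in C["scene"]:
        if cf<.4: continue
        o=[(D["scene"],m)];b=sorted(C["side"],key=lambda q:np.linalg.norm(q[0]-p))
        if b and np.linalg.norm(b[0][0]-p)<.04:o.append((D["side"],b[0][1]))
        sym=l[:3] in("jar","tin","sha") and l!="tin_tray"
        x,f=fit(S,o,p,sym)
        print(l,round(cf,2),len(o),np.round(x,3),"loss",round(f,3),"each",[np.round(fit(S,[q],p,sym)[0],3).tolist() for q in o],"r",round(np.hypot(*x[:2]),3))
E
time python3 m.py
```

```text
jar_red 0.67 2 [ 0.43  -0.196] loss 0.108 each [[0.428, -0.197], [0.432, -0.2]] r 0.473
jar_green 0.97 2 [0.397 0.151] loss 0.192 each [[0.398, 0.152], [0.405, 0.129]] r 0.425
jar_green 0.84 2 [0.48 0.2 ] loss 0.114 each [[0.476, 0.202], [0.48, 0.2]] r 0.52
jar_green 0.63 2 [0.36  0.243] loss 0.21 each [[0.327, 0.257], [0.361, 0.242]] r 0.434
tin_large 0.58 2 [ 0.435 -0.073] loss 0.091 each [[0.435, -0.072], [0.436, -0.075]] r 0.441
tin_small 0.66 2 [0.468 0.074] loss 0.145 each [[0.468, 0.075], [0.471, 0.069]] r 0.474
shaker 0.92 2 [0.669 0.009] loss 0.202 each [[0.672, 0.008], [0.669, 0.008]] r 0.669
pin 0.62 2 [ 0.462 -0.388  0.032] loss 0.093 each [[0.461, -0.388, 3.169], [0.466, -0.39, 3.165]] r 0.604
pin_tray 0.83 2 [0.448 0.395 3.068] loss 0.047 each [[0.448, 0.397, -0.089], [0.448, 0.394, 3.064]] r 0.597
pin_tray 0.5 1 [0.362 0.09  2.932] loss 0.7 each [[0.362, 0.09, 2.932]] r 0.373
caddy 0.93 2 [ 0.668 -0.154  3.199] loss 0.054 each [[0.669, -0.154, 3.177], [0.667, -0.154, 0.061]] r 0.685
caddy 0.72 1 [ 0.372 -0.189  1.649] loss 0.55 each [[0.372, -0.189, 1.649]] r 0.417
caddy 0.6 1 [ 0.445 -0.395  1.813] loss 0.492 each [[0.445, -0.395, 1.813]] r 0.595
tin_tray 0.71 2 [0.656 0.171 0.055] loss 0.051 each [[0.657, 0.171, 1.64], [0.656, 0.17, 0.031]] r 0.678
real	0m31.547s
user	0m17.385s
sys	0m9.039s
```

```bash
python3 -c "
from h import *
go(.43,-.198,.2,1.62)"
```

```text
go [ 1.229 -1.093  0.102] turn -0.2186 rows 11.9 yaw 0.247 q6 -0.18 t 2.1
```

```bash
python3 -m handwheel '[[0.95,-0.85,0.08,-0.2186],[0.95,-0.85,0.08,-0.2186],[0.95,-0.85,0.08,-0.2186],[0.95,-0.85,0.08,-0.2186],[0.95,-0.85,0.08,-0.2186],[0.95,-0.85,0.08,-0.2186],[0.95,-0.85,0.08,-0.2186],[0.95,-0.85,0.08,-0.2186],[0.95,-0.85,0.08,-0.2186],[0.95,-0.85,0.08,-0.2186],[0.95,-0.85,0.08,-0.2186],[0.95,-0.85,0.08,-0.2186],[0.95,-0.85,0.08,-0.2186]]' 80; cat > w.py <<'E'
import sys
from h import *
d=view("wrist");cv2.imwrite("pics/"+sys.argv[1]+".png",d["frame"][:,:,::-1])
for a in sys.argv[2:]:
    l,x,y=a.split(",");S=SH[l]
    for r in vision.outline_of("wrist",l):
        if r["conf"]<.3: continue
        m=hullmask(r["mask"]);p=ray(d,r["point"],S[:,2].mean());q=np.argwhere(m>0)
        sym=l in("jar_red","jar_green","tin_large","tin_small","shaker")
        x,f=fit(S,[(d,m)],p,sym);print(l,round(r["conf"],2),np.round(x,4),"loss",round(f,3),"bbox",q.min(0),q.max(0))
E
python3 w.py w1 jar_red,0,0; python3 -c "
from h import *
go(.43,-.198,.2,1.62)"
```

```text
time: 3.18
position: [0.3671, -0.2892, 0.2068]
tool_rot: [0.69, 0.723, -0.0, 0.0]
ft_force: [0.0, 0.1, 1.1]
grip_width: 0.0696
grip_force: 0.0
jar_red 0.6 [ 0.4333 -0.1979] loss 0.048 bbox [ 65 328] [124 399]
go [0.296 0.225 0.022] turn -0.0005 rows 2.7 yaw 1.617 q6 -0.95 t 3.3
```

View pics/w1.png

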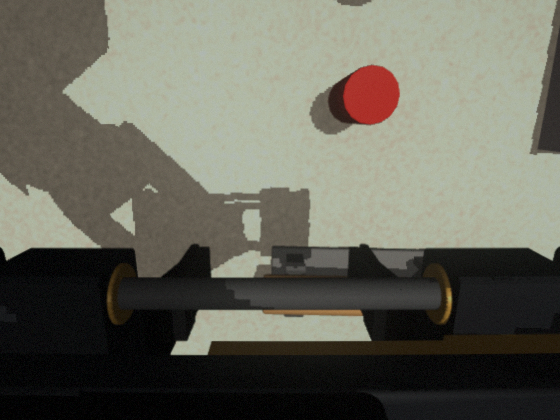

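The wrist view confirms the red jar's cap at (95,370), which fits to (0.433,-0.198); the space around it is clear. I'll grasp it now.

```bash
python3 -m handwheel '[[0.296,0.232,0,0],[0.296,0.232,0,0],[0.296,0.232,0,0],[0.296,0.232,0.1,0],[0.296,0.232,0.3,0],[0.296,0.232,0.4,0],[0.296,0.232,0.5,0],[0.296,0.232,0.525,0],[0.296,0.232,0.525,0],[0.296,0.232,0.525,0]]' && python3 -m handwheel '[[0,0,0,0],[0,0,0,0],[0,0,0,0],[0,0,0,0],[0,0,0,0],[0,0,0,0]]' 0 20 && python3 -m handwheel '[[0,0,-0.08,0],[0,0,-0.25,0],[0,0,-0.4,0],[0,0,-0.4,0],[0,0,-0.4,0]]' && python3 -c "
from h import *
go(.670,-.191,.17,1.62)"
```

```text
time: 4.12
position: [0.4322, -0.1978, 0.0496]
tool_rot: [0.69, 0.724, 0.0, 0.0]
ft_force: [0.4, 0.5, -0.1]
grip_width: 0.0692
grip_force: 0.0
time: 4.62
position: [0.4325, -0.1974, 0.05]
tool_rot: [0.689, 0.724, 0.0, 0.001]
ft_force: [-0.7, 1.6, 6.9]
grip_width: 0.0435
grip_force: 20.0
time: 5.03
position: [0.4338, -0.1983, 0.1725]
tool_rot: [0.689, 0.724, 0.0, 0.004]
ft_force: [0.2, -0.6, -2.3]
grip_width: 0.0436
grip_force: 20.0
go [-0.015  0.787  0.013] turn 0.0001 rows 5.7 yaw 1.621 q6 -0.71 t 5.0
```

```bash
python3 -m handwheel '[[-0.015,0.15,0,0],[-0.015,0.3,0,0],[-0.015,0.45,0,0],[-0.015,0.6,0,0],[-0.015,0.72,0,0],[-0.015,0.787,0,0],[-0.015,0.787,0,0],[-0.015,0.787,0,0],[-0.015,0.787,0.1,0],[-0.015,0.787,0.2,0],[-0.015,0.787,0.27,0],[-0.015,0.787,0.27,0],[-0.015,0.787,0.27,0]]' && python3 -c "
from h import *
go(.670,-.191,.056,1.62)"
```

```text
time: 6.12
position: [0.6648, -0.1891, 0.0855]
tool_rot: [0.69, 0.724, -0.001, -0.003]
ft_force: [0.5, -0.4, -2.1]
grip_width: 0.0436
grip_force: 20.0
go [-0.007  0.018  0.098] turn -0.0001 rows 0.7 yaw 1.62 q6 -0.49 t 6.1
```

```bash
python3 -m handwheel '[[-0.007,0.015,0,0],[-0.007,0.015,0.05,0],[-0.007,0.015,0.085,0],[-0.007,0.015,0.098,0],[-0.007,0.015,0.098,0],[-0.007,0.015,0.098,0]]' && python3 -m handwheel '[[0,0,0,0],[0,0,0,0],[0,0,0,0],[0,0,0,0]]' 75 && python3 -m handwheel '[[0,0,-0.05,0],[0,0,-0.15,0],[0,0,-0.3,0],[0,0,-0.42,0],[0,0,-0.42,0]]' && python3 -c "
from h import *
go(.48,.12,.2,1.62)"
```

```text
time: 6.62
position: [0.6726, -0.1917, 0.059]
tool_rot: [0.689, 0.724, 0.0, 0.0]
ft_force: [0.0, -0.1, -1.5]
grip_width: 0.0436
grip_force: 20.0
time: 6.95
position: [0.6731, -0.1919, 0.0595]
tool_rot: [0.689, 0.724, 0.0, 0.001]
ft_force: [-0.6, 0.4, -0.4]
grip_width: 0.0611
grip_force: 0.0
time: 7.37
position: [0.6779, -0.1939, 0.195]
tool_rot: [0.689, 0.724, 0.003, 0.009]
ft_force: [0.7, -0.7, 1.5]
grip_width: 0.065
grip_force: 0.0
go [ 1.078 -0.606 -0.036] turn 0.0001 rows 8.9 yaw 1.62 q6 -0.49 t 7.4
```

```bash
python3 -m handwheel '[[0.97,-0.55,-0.03,0],[0.97,-0.55,-0.03,0],[0.97,-0.55,-0.03,0],[0.97,-0.55,-0.03,0],[0.97,-0.55,-0.03,0],[0.97,-0.55,-0.03,0],[0.97,-0.55,-0.03,0],[0.97,-0.55,-0.03,0],[0.97,-0.55,-0.03,0],[0.97,-0.55,-0.03,0],[0.97,-0.55,-0.03,0],[0.97,-0.55,-0.03,0]]' && python3 w.py w2 jar_green,0,0; python3 -c "
from h import *
go(.48,.2,.049,1.62)
d=view('scene')
for l in ('caddy','jar_red'):
  for r in vision.outline_of('scene',l):
    if r['conf']>.4:
      print(l,r['point'])
      if l=='jar_red':
        S=SH[l]+[0,0,.005];print(fit(S,[(d,hullmask(r['mask']))],ray(d,r['point'],.05),True))
cv2.imwrite('pics/s2.png',cv2.resize(d['frame'][130:330,150:430,::-1],None,fx=2.5,fy=2.5))
"
```

```text
time: 8.37
position: [0.4949, 0.0898, 0.194]
tool_rot: [0.69, 0.724, 0.001, 0.001]
ft_force: [-0.5, -0.2, -0.2]
grip_width: 0.0649
grip_force: 0.0
jar_green 0.79 [0.4021 0.1472] loss 0.064 bbox [101 126] [159 206]
jar_green 0.73 [0.4821 0.1983] loss 0.093 bbox [ 30 236] [ 98 295]
jar_green 0.69 [0.3626 0.2438] loss 0.037 bbox [ 0 70] [ 43 164]
jar_green 0.53 [0.4729 0.0831] loss 0.155 bbox [184 222] [245 276]
go [ 0.37  -0.032  0.482] turn -0.0003 rows 4.4 yaw 1.618 q6 -0.09 t 8.5
caddy [275.5, 222.7]
jar_red [262.4, 196.9]
(array([ 0.65964867, -0.19225154]), np.float64(0.16853149084147245))
```

View pics/s2.png

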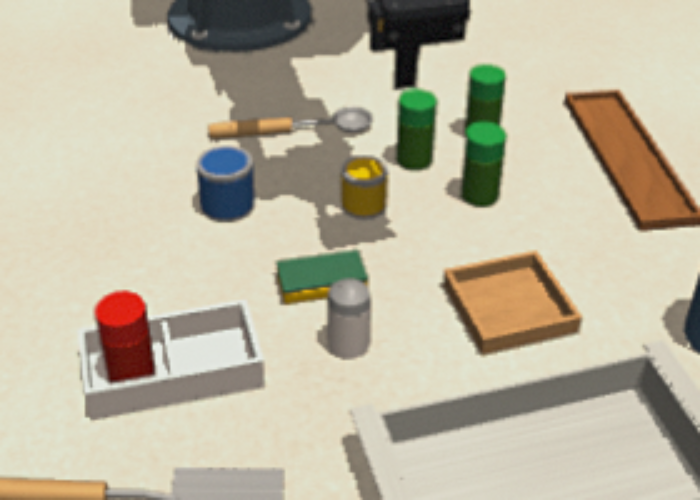

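View pics/w2.png

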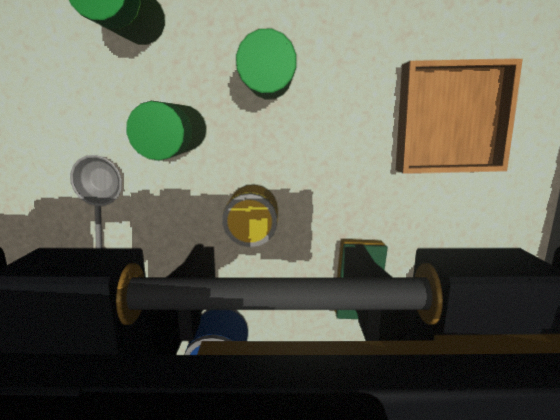

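The red jar stands upright in the left bay, and the green target's cap is at (60,267) in the wrist view, which fits to (0.482,0.199), clear of the other two green jars. I'll take it to the right bay.

```bash
python3 -m handwheel '[[0.13,-0.01,0,0],[0.26,-0.02,0,0],[0.367,-0.027,0,0],[0.367,-0.027,0,0],[0.367,-0.027,0,0],[0.367,-0.027,0.12,0],[0.367,-0.027,0.24,0],[0.367,-0.027,0.36,0],[0.367,-0.027,0.45,0],[0.367,-0.027,0.48,0],[0.367,-0.027,0.48,0],[0.367,-0.027,0.48,0]]' && python3 -m handwheel '[[0,0,0,0],[0,0,0,0],[0,0,0,0],[0,0,0,0],[0,0,0,0],[0,0,0,0]]' 0 20 && python3 -m handwheel '[[0,0,-0.08,0],[0,0,-0.2,0],[0,0,-0.32,0],[0,0,-0.42,0],[0,0,-0.42,0],[0,0,-0.42,0],[0,0,-0.42,0]]' && python3 -c "
from h import *
go(.667,-.117,.175,1.62)"
```

```text
time: 9.62
position: [0.4805, 0.1995, 0.0499]
tool_rot: [0.69, 0.724, -0.0, 0.0]
ft_force: [0.5, 0.8, 0.6]
grip_width: 0.0652
grip_force: 0.0
time: 10.12
position: [0.4805, 0.2006, 0.0507]
tool_rot: [0.689, 0.724, 0.001, 0.001]
ft_force: [-0.7, -0.4, 6.8]
grip_width: 0.0434
grip_force: 20.0
time: 10.7
position: [0.4788, 0.2002, 0.175]
tool_rot: [0.689, 0.724, -0.001, -0.001]
ft_force: [-1.0, -0.0, -1.8]
grip_width: 0.0436
grip_force: 20.0
go [-1.087e+00  5.740e-01 -1.000e-03] turn 0.0001 rows 8.8 yaw 1.62 q6 0.13 t 10.7
```

```bash
python3 -m handwheel '[[-0.1,0.055,0,0],[-0.22,0.12,0,0],[-0.34,0.18,0,0],[-0.46,0.25,0,0],[-0.58,0.31,0,0],[-0.7,0.38,0,0],[-0.82,0.44,0,0],[-0.94,0.5,0,0],[-0.98,0.55,0,0],[-0.98,0.57,0,0],[-0.98,0.574,0,0],[-0.98,0.574,0,0]]' && python3 -m handwheel '[[-0.107,0,0,0],[-0.107,0,0,0],[-0.107,0,0.1,0],[-0.107,0,0.2,0],[-0.107,0,0.3,0],[-0.107,0,0.3,0],[-0.107,0,0.3,0],[-0.107,0,0.3,0]]' && python3 -c "
from h import *
go(.667,-.117,.056,1.62)"
```

```text
time: 11.7
position: [0.6647, -0.0834, 0.1732]
tool_rot: [0.689, 0.725, -0.001, -0.003]
ft_force: [0.2, 1.0, -1.1]
grip_width: 0.0435
grip_force: 20.0
time: 12.37
position: [0.6684, -0.116, 0.0869]
tool_rot: [0.689, 0.725, 0.0, 0.001]
ft_force: [0.2, -0.1, -1.1]
grip_width: 0.0439
grip_force: 20.0
go [-0.003 -0.005  0.103] turn 0.0002 rows 0.7 yaw 1.621 q6 -0.39 t 12.4
```

```bash
python3 -m handwheel '[[0,0,0.04,0],[0,0,0.08,0],[0,0,0.105,0],[0,0,0.106,0],[0,0,0.106,0],[0,0,0.106,0]]' && python3 -m handwheel '[[0,0,0,0],[0,0,0,0],[0,0,0,0],[0,0,0,0]]' 75 && python3 -m handwheel '[[0,0,-0.05,0],[0,0,-0.15,0],[0,0,-0.3,0],[0,0,-0.45,0],[0,0,-0.45,0]]' 100 && python3 -c "
from h import *
go(.435,-.155,.2,1.615)"
```

```text
time: 12.87
position: [0.6683, -0.1169, 0.0541]
tool_rot: [0.689, 0.724, 0.0, 0.0]
ft_force: [0.5, 1.8, 2.0]
grip_width: 0.0434
grip_force: 20.0
time: 13.2
position: [0.6677, -0.1168, 0.0536]
tool_rot: [0.689, 0.724, -0.0, -0.0]
ft_force: [0.4, 0.5, 0.4]
grip_width: 0.0612
grip_force: 0.0
time: 13.62
position: [0.6723, -0.1182, 0.1972]
tool_rot: [0.689, 0.724, 0.003, 0.007]
ft_force: [0.7, 0.7, 1.4]
grip_width: 0.0847
grip_force: 0.0
go [-0.083 -0.796 -0.02 ] turn 0.0009 rows 5.8 yaw 1.62 q6 -0.39 t 13.6
```

```bash
python3 -m handwheel '[[-0.085,-0.13,0,0],[-0.085,-0.26,0,0],[-0.085,-0.39,0,0],[-0.085,-0.52,0,0],[-0.085,-0.65,0,0],[-0.085,-0.76,0,0],[-0.085,-0.79,0,0],[-0.085,-0.79,0,0],[-0.085,-0.79,0,0],[-0.085,-0.79,0,0]]' && python3 w.py w3 tin_large,0,0; python3 -c "
from h import *
go(.435,-.073,.034,1.615)"
```

```text
time: 14.45
position: [0.4347, -0.155, 0.1893]
tool_rot: [0.689, 0.724, 0.0, 0.002]
ft_force: [-0.3, -0.4, 0.3]
grip_width: 0.087
grip_force: 0.0
tin_large 0.89 [ 0.4387 -0.0755] loss 0.049 bbox [ 67 250] [145 325]
go [0.272 0.015 0.516] turn 0.001 rows 4.2 yaw 1.621 q6 -0.64 t 14.6
```

View pics/w3.png

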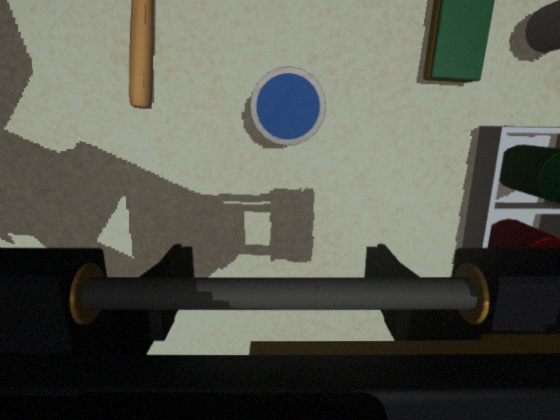

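The blue tin is at (105,288) in the wrist view, fitting to (0.438,-0.075), and both jars stand upright in the caddy at the right edge.

```bash
python3 -m handwheel '[[0.12,0.02,0,0],[0.264,0.022,0,0],[0.264,0.022,0,0],[0.264,0.022,0,0],[0.264,0.022,0.12,0],[0.264,0.022,0.24,0],[0.264,0.022,0.36,0],[0.264,0.022,0.47,0],[0.264,0.022,0.516,0],[0.264,0.022,0.516,0],[0.264,0.022,0.516,0]]' && python3 -m handwheel '[[0,0,0,0],[0,0,0,0],[0,0,0,0],[0,0,0,0],[0,0,0,0],[0,0,0,0]]' 0 25 && python3 -m handwheel '[[0,0,-0.08,0],[0,0,-0.2,0],[0,0,-0.32,0],[0,0,-0.42,0],[0,0,-0.42,0],[0,0,-0.42,0],[0,0,-0.42,0]]' && python3 -c "
from h import *
go(.656,.171,.16,1.615)"
```

```text
time: 15.47
position: [0.4358, -0.0755, 0.0332]
tool_rot: [0.69, 0.724, -0.0, -0.0]
ft_force: [1.4, -0.1, -0.0]
grip_width: 0.0867
grip_force: 0.0
time: 15.97
position: [0.4365, -0.0751, 0.0349]
tool_rot: [0.689, 0.724, 0.001, 0.002]
ft_force: [1.6, 0.5, 5.3]
grip_width: 0.0599
grip_force: 25.0
time: 16.55
position: [0.434, -0.0741, 0.1593]
tool_rot: [0.689, 0.724, -0.0, -0.001]
ft_force: [0.0, 0.0, -2.2]
grip_width: 0.0595
grip_force: 25.0
go [ 0.779  0.78  -0.003] turn 0.0009 rows 7.9 yaw 1.62 q6 -0.47 t 16.6
```

```bash
python3 -m handwheel '[[0.08,0.08,0,0],[0.17,0.17,0,0],[0.26,0.26,0,0],[0.35,0.35,0,0],[0.44,0.44,0,0],[0.53,0.53,0,0],[0.62,0.62,0,0],[0.7,0.7,0,0],[0.76,0.76,0,0],[0.779,0.78,0,0],[0.779,0.78,0,0],[0.779,0.78,0.1,0],[0.779,0.78,0.2,0],[0.779,0.78,0.28,0],[0.779,0.78,0.28,0],[0.779,0.78,0.28,0],[0.779,0.78,0.28,0]]' && python3 -c "
from h import *
go(.656,.171,.0395,1.615)"
```

```text
time: 17.97
position: [0.6573, 0.1695, 0.0765]
tool_rot: [0.69, 0.724, -0.0, 0.0]
ft_force: [0.3, -0.4, -1.7]
grip_width: 0.0595
grip_force: 25.0
go [ 0.005 -0.004  0.123] turn 0.0007 rows 0.9 yaw 1.619 q6 0.04 t 18.0
```

```bash
python3 -m handwheel '[[0.004,-0.004,0.04,0],[0.004,-0.004,0.08,0],[0.004,-0.004,0.11,0],[0.004,-0.004,0.124,0],[0.004,-0.004,0.124,0],[0.004,-0.004,0.124,0],[0.004,-0.004,0.124,0]]' && python3 -m handwheel '[[0,0,0,0],[0,0,0,0],[0,0,0,0],[0,0,0,0],[0,0,0,0]]' 100 && python3 -m handwheel '[[0,0,-0.05,0],[0,0,-0.15,0],[0,0,-0.3,0],[0,0,-0.45,0],[-0.1,0,-0.55,0],[-0.2,0,-0.55,0],[-0.28,0,-0.55,0],[-0.28,0,-0.55,0],[-0.28,0,-0.55,0],[-0.28,0,-0.55,0]]' && sed -i 's/l,x,y=a.split(",");S=SH\[l\]/l,x,y=a.split(",");S=SH[l]+[0,0,float(x)]/' w.py && python3 w.py w4 tin_large,0.005,0 tin_tray,0,0; python3 -c "
from h import *
go(.47,-.002,.18,1.615)"
```

```text
time: 18.55
position: [0.6553, 0.1715, 0.0397]
tool_rot: [0.689, 0.725, -0.001, -0.0]
ft_force: [-3.2, -0.9, 5.2]
grip_width: 0.0592
grip_force: 25.0
time: 18.97
position: [0.6562, 0.1716, 0.0387]
tool_rot: [0.689, 0.724, 0.0, 0.0]
ft_force: [-0.1, 0.4, 0.0]
grip_width: 0.0832
grip_force: 0.0
time: 19.8
position: [0.6598, 0.088, 0.2033]
tool_rot: [0.69, 0.724, -0.0, -0.001]
ft_force: [0.3, -0.6, -0.1]
grip_width: 0.0876
grip_force: 0.0
tin_large 0.58 [0.656 0.171] loss 0.061 bbox [ 65 242] [140 314]
tin_tray 0.77 [0.6585 0.1701 0.0702] loss 0.022 bbox [ 47 225] [161 335]
go [-0.271 -0.647  0.078] turn 0.0011 rows 5.1 yaw 1.622 q6 -0.08 t 19.9
```

View pics/w4.png

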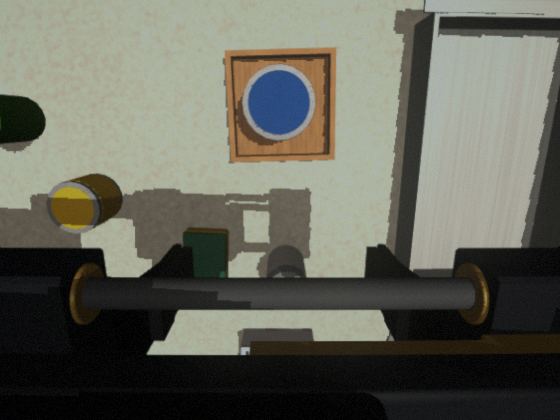

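The blue tin stands centred in the tray at (103,278), fitting to (0.656,0.171). Next is the yellow tin.

```bash
python3 -m handwheel '[[-0.05,-0.12,0.03,0],[-0.1,-0.24,0.04,0],[-0.15,-0.36,0.05,0],[-0.2,-0.48,0.05,0],[-0.25,-0.6,0.05,0],[-0.27,-0.645,0.05,0],[-0.27,-0.645,0.05,0],[-0.27,-0.645,0.05,0],[-0.27,-0.645,0.05,0]]' && python3 w.py w5 tin_small,0,0; python3 -c "
from h import *
go(.47,.073,.029,1.615)"
```

```text
time: 20.7
position: [0.4728, -0.0025, 0.1892]
tool_rot: [0.689, 0.725, 0.001, 0.001]
ft_force: [-0.2, -1.1, -0.3]
grip_width: 0.0873
grip_force: 0.0
tin_small 0.85 [0.4704 0.0704] loss 0.055 bbox [ 84 249] [146 308]
go [0.252 0.002 0.533] turn 0.001 rows 4.2 yaw 1.622 q6 -0.29 t 20.8
```

View pics/w5.png

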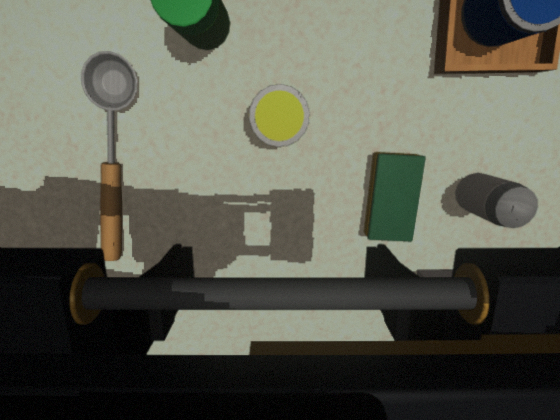

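The yellow tin is at (115,279), fitting to (0.470,0.070). The spoon and sponge lie outside the finger span.

```bash
python3 -m handwheel '[[0.12,0.003,0,0],[0.243,0.003,0,0],[0.243,0.003,0,0],[0.243,0.003,0,0],[0.243,0.003,0.12,0],[0.243,0.003,0.24,0],[0.243,0.003,0.36,0],[0.243,0.003,0.47,0],[0.243,0.003,0.533,0],[0.243,0.003,0.533,0],[0.243,0.003,0.533,0],[0.243,0.003,0.533,0]]' 85 && python3 -m handwheel '[[0,0,0,0],[0,0,0,0],[0,0,0,0],[0,0,0,0],[0,0,0,0],[0,0,0,0]]' 0 20 && python3 -m handwheel '[[0,0,-0.08,0],[0,0,-0.2,0],[0,0,-0.32,0],[0,0,-0.44,0],[0,0,-0.5,0],[0,0,-0.5,0],[0,0,-0.5,0],[0,0,-0.5,0]]' && python3 -c "
from h import *
go(.656,.1715,.18,1.615)"
```

```text
time: 21.8
position: [0.4695, 0.0696, 0.0296]
tool_rot: [0.69, 0.724, 0.001, 0.001]
ft_force: [-0.6, 0.0, 0.8]
grip_width: 0.0739
grip_force: 0.0
time: 22.3
position: [0.469, 0.07, 0.0297]
tool_rot: [0.689, 0.724, 0.001, 0.001]
ft_force: [0.4, 1.0, 7.0]
grip_width: 0.0495
grip_force: 20.0
time: 22.97
position: [0.467, 0.0702, 0.1779]
tool_rot: [0.689, 0.724, -0.001, -0.001]
ft_force: [-0.6, 0.1, -1.8]
grip_width: 0.0494
grip_force: 20.0
go [ 0.306  0.646 -0.009] turn 0.0008 rows 5.1 yaw 1.62 q6 -0.14 t 23.0
```

```bash
python3 -m handwheel '[[0.05,0.11,0,0],[0.1,0.22,0,0],[0.15,0.33,0,0],[0.2,0.44,0,0],[0.25,0.55,0,0],[0.29,0.62,0,0],[0.306,0.646,0,0],[0.306,0.646,0,0],[0.306,0.646,0.1,0],[0.306,0.646,0.18,0],[0.306,0.646,0.18,0],[0.306,0.646,0.18,0],[0.306,0.646,0.18,0],[0.306,0.646,0.18,0]]' && python3 -c "
from h import *
go(.656,.1715,.0947,1.615)"
```

```text
time: 24.13
position: [0.658, 0.171, 0.1267]
tool_rot: [0.69, 0.724, 0.001, 0.001]
ft_force: [0.5, -0.4, -1.0]
grip_width: 0.0494
grip_force: 20.0
go [ 0.002 -0.007  0.107] turn 0.0008 rows 0.8 yaw 1.62 q6 0.04 t 24.1
```

```bash
python3 -m handwheel '[[0.002,-0.006,0.03,0],[0.002,-0.006,0.07,0],[0.002,-0.006,0.09,0],[0.002,-0.006,0.1,0],[0.002,-0.006,0.105,0],[0.002,-0.006,0.107,0],[0.002,-0.006,0.107,0],[0.002,-0.006,0.107,0]]' && python3 -c "
from h import *
go(.656,.1715,.0947,1.615)"
```

```text
time: 24.8
position: [0.6542, 0.1718, 0.0946]
tool_rot: [0.689, 0.725, -0.001, -0.001]
ft_force: [-4.8, -0.4, 11.2]
grip_width: 0.0494
grip_force: 20.0
go [-0.001  0.006 -0.   ] turn 0.0009 rows 0.0 yaw 1.621 q6 0.04 t 24.8
```

```bash
python3 -m handwheel '[[0,0.003,-0.004,0],[0,0.003,-0.004,0]]' && python3 -m handwheel '[[0,0,0,0],[0,0,0,0],[0,0,0,0],[0,0,0,0],[0,0,0,0]]' 90 && python3 -m handwheel '[[0,0,-0.05,0],[0,0,-0.15,0],[0,0,-0.25,0],[0,0,-0.35,0],[-0.1,0,-0.4,0],[-0.2,0,-0.4,0],[-0.28,0,-0.4,0],[-0.28,0,-0.4,0],[-0.28,0,-0.4,0],[-0.28,0,-0.4,0]]' && python3 w.py w6 tin_small,0.065,0 tin_large,0.005,0; python3 -c "
from h import *
d=view('scene')
cv2.imwrite('pics/s6.png',cv2.resize(d['frame'][150:330,90:450,::-1],None,fx=2.2,fy=2.2))
go(.47,-.388,.2,.032)"
```

```text
time: 24.97
position: [0.6562, 0.1719, 0.0947]
tool_rot: [0.689, 0.724, -0.0, -0.0]
ft_force: [-2.5, -0.9, 4.4]
grip_width: 0.0496
grip_force: 20.0
time: 25.38
position: [0.6563, 0.1718, 0.0936]
tool_rot: [0.689, 0.724, -0.0, -0.0]
ft_force: [0.6, 0.0, 0.3]
grip_width: 0.0739
grip_force: 0.0
time: 26.22
position: [0.6603, 0.0883, 0.2137]
tool_rot: [0.69, 0.724, 0.0, -0.001]
ft_force: [-0.9, 0.4, 0.4]
grip_width: 0.0785
grip_force: 0.0
tin_small 0.97 [0.6572 0.1722] loss 0.042 bbox [ 61 244] [135 314]
go [-1.556 -0.715  0.046] turn -0.247 rows 12.4 yaw 1.622 q6 -0.08 t 26.4
```

View pics/s6.png

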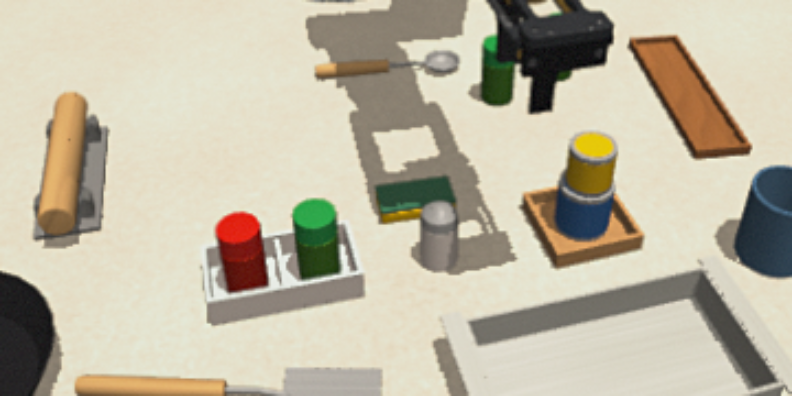

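View pics/w6.png

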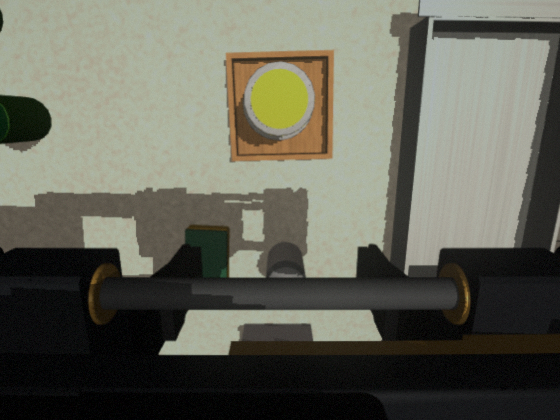

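Both jars stand in their bays and the yellow tin sits squarely on the blue one, with centres 1 to 2 mm apart. The shaker is untouched. The pin is next.

```bash
python3 -m handwheel '[[-0.98,-0.25,-0.02,-0.247],[-0.98,-0.25,-0.02,-0.247],[-0.98,-0.25,-0.02,-0.247],[-0.98,-0.25,-0.02,-0.247],[-0.98,-0.25,-0.02,-0.247],[-0.98,-0.25,-0.02,-0.247],[-0.98,-0.25,-0.02,-0.247],[-0.98,-0.25,-0.02,-0.247],[-0.98,-0.25,-0.02,-0.247],[-0.98,-0.25,-0.02,-0.247],[-0.98,-0.25,-0.02,-0.247],[-0.98,-0.25,-0.02,-0.247],[-0.98,-0.25,-0.02,-0.247],[-0.98,-0.25,-0.02,-0.247],[-0.98,-0.25,-0.02,-0.247]]' 80 && python3 -c "
from h import *
go(.56,-.388,.25,.032)"
```

```text
time: 27.67
position: [0.6004, -0.2087, 0.22]
tool_rot: [-0.015, 1.0, 0.0, -0.0]
ft_force: [0.4, -0.3, 1.0]
grip_width: 0.0697
grip_force: 0.0
go [ 0.152 -0.593 -0.1  ] turn -0.0004 rows 4.5 yaw -3.112 q6 -2.11 t 27.7
```

```bash
python3 -m handwheel '[[0.04,-0.15,-0.03,0],[0.08,-0.27,-0.06,0],[0.12,-0.4,-0.1,0],[0.15,-0.52,-0.1,0],[0.152,-0.593,-0.1,0],[0.152,-0.593,-0.1,0],[0.152,-0.593,-0.1,0],[0.152,-0.593,-0.1,0],[0.152,-0.593,-0.1,0]]' && python3 w.py w7 pin,0,0; python3 -c "
from h import *
go(.464,-.389,.043,.03)"
```

```text
time: 28.42
position: [0.5603, -0.3867, 0.2498]
tool_rot: [-0.016, 1.0, 0.001, -0.0]
ft_force: [0.9, 0.2, -0.1]
grip_width: 0.0698
grip_force: 0.0
pin 0.68 [ 0.4639 -0.389   3.1629] loss 0.028 bbox [  0 258] [204 301]
go [0.321 0.003 0.69 ] turn 0.0004 rows 5.5 yaw -3.109 q6 -2.37 t 28.5
```

View pics/w7.png

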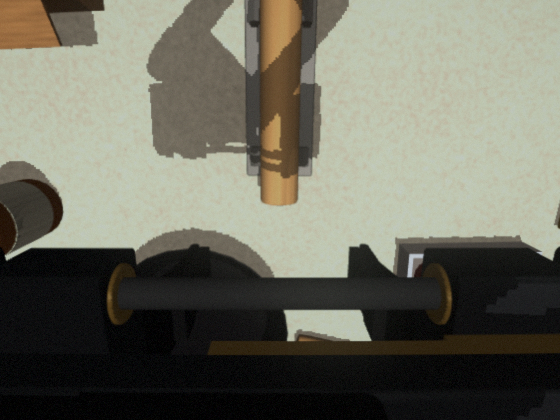

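```bash
python3 -c "
from h import *
d=view('scene');w=view('wrist')
for z in(.0,.06,.12):print(z,ray(d,(138,72),z),ray(d,(203,58),z),ray(w,(8,103),z),ray(w,(45,62),z))"
```

```text
0.0 [-0.15144931 -0.64264569] [ 0.27916583 -0.59731294] [ 0.38353997 -0.57761071] [ 0.4206557  -0.62542576]
0.06 [-0.02240787 -0.59876985] [ 0.37028524 -0.55742931] [ 0.39941884 -0.54961216] [ 0.43101146 -0.59031196]
0.12 [ 0.10663358 -0.554894  ] [ 0.46140464 -0.51754568] [ 0.4152977  -0.52161361] [ 0.44136722 -0.55519816]
```

```bash
python3 -m handwheel '[[0.12,0.003,0.05,0],[0.24,0.003,0.1,0],[0.321,0.003,0.15,0],[0.321,0.003,0.25,0],[0.321,0.003,0.37,0],[0.321,0.003,0.49,0],[0.321,0.003,0.6,0],[0.321,0.003,0.67,0],[0.321,0.003,0.69,0],[0.321,0.003,0.69,0],[0.321,0.003,0.69,0]]' 80 && python3 -m handwheel '[[0,0,0,0],[0,0,0,0],[0,0,0,0],[0,0,0,0],[0,0,0,0],[0,0,0,0]]' 0 30 && python3 -m handwheel '[[0,0,-0.05,0],[0,0,-0.15,0],[0,0,-0.27,0],[0,0,-0.39,0],[0,0,-0.5,0],[0,0,-0.5,0],[0,0,-0.5,0],[0,0,-0.5,0]]' && python3 -c "
from h import *
go(.448,.395,.19,-.078)"
```

```text
time: 29.53
position: [0.4645, -0.391, 0.0438]
tool_rot: [-0.016, 1.0, -0.001, 0.0]
ft_force: [-0.7, 0.6, -0.3]
grip_width: 0.0695
grip_force: 0.0
time: 30.03
position: [0.4638, -0.3888, 0.0436]
tool_rot: [-0.014, 1.0, 0.002, 0.0]
ft_force: [1.0, 3.8, 5.1]
grip_width: 0.0395
grip_force: 30.0
time: 30.7
position: [0.463, -0.3898, 0.1922]
tool_rot: [-0.015, 1.0, 0.001, -0.001]
ft_force: [-0.5, 0.6, -2.3]
grip_width: 0.0393
grip_force: 30.0
go [-0.03   2.616  0.012] turn 0.0173 rows 18.8 yaw -3.111 q6 -2.49 t 30.7
```

```bash
python3 -m handwheel '[[-0.01,0.08,0,0],[-0.01,0.2,0,0],[-0.01,0.32,0,0.005],[-0.01,0.44,0,0.01],[-0.01,0.56,0,0.0173],[-0.01,0.68,0,0.0173],[-0.01,0.8,0,0.0173],[-0.01,0.92,0,0.0173],[-0.01,0.98,0,0.0173]]' && python3 -m handwheel '[[0,0.12,0,0],[0,0.24,0,0],[0,0.36,0,0],[0,0.48,0,0],[0,0.6,0,0],[0,0.72,0,0],[0,0.84,0,0],[0,0.94,0,0],[0,0.97,0,0]]' && python3 -c "
from h import *
go(.448,.395,.19,-.078)"
```

```text
time: 31.45
position: [0.4543, -0.092, 0.1908]
tool_rot: [0.038, 0.999, 0.002, -0.004]
ft_force: [-0.3, 0.1, -1.3]
grip_width: 0.0392
grip_force: 30.0
time: 32.2
position: [0.4789, 0.197, 0.1909]
tool_rot: [0.037, 0.999, 0.0, -0.002]
ft_force: [-0.3, 0.1, -1.5]
grip_width: 0.0393
grip_force: 30.0
go [0.152 0.65  0.004] turn 0.0005 rows 4.8 yaw 3.067 q6 -1.32 t 32.2
```

```bash
python3 -m handwheel '[[0.03,0.12,0,0],[0.06,0.24,0,0],[0.09,0.36,0,0],[0.12,0.48,0,0],[0.15,0.58,0,0],[0.152,0.64,0,0],[0.152,0.64,0,0],[0.152,0.64,0,0],[0.152,0.64,0.1,0],[0.152,0.64,0.22,0],[0.152,0.64,0.34,0],[0.152,0.64,0.4,0],[0.152,0.64,0.4,0],[0.152,0.64,0.4,0],[0.152,0.64,0.4,0]]' && python3 w.py w8 pin_tray,0,0; python3 -c "
from h import *
go(.448,.395,.027,-.078)"
```

```text
time: 33.45
position: [0.451, 0.3877, 0.0739]
tool_rot: [0.04, 0.999, 0.0, 0.001]
ft_force: [0.1, 0.5, -1.7]
grip_width: 0.0396
grip_force: 30.0
pin_tray 0.63 [0.3354 0.4036 3.0584] loss 0.034 bbox [  5 226] [254 355]
go [0.013 0.02  0.16 ] turn -0.0001 rows 1.2 yaw 3.063 q6 -0.97 t 33.5
```

View pics/w8.png

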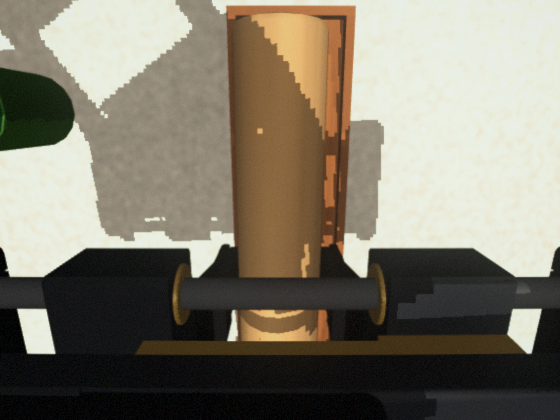

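The pin hangs over the tray, slightly left of its centre line, and the tray's line still fits y=0.394 at the middle. I'll shift 6 mm and lower.

```bash
python3 -m handwheel '[[0.01,0.022,0,0],[0.01,0.022,0,0],[0.01,0.022,0.05,0],[0.01,0.022,0.09,0],[0.01,0.022,0.12,0],[0.01,0.022,0.14,0],[0.01,0.022,0.15,0],[0.01,0.022,0.154,0],[0.01,0.022,0.154,0],[0.01,0.022,0.154,0]]' && python3 -c "
from h import *
go(.448,.395,.027,-.078)"
```

```text
time: 34.38
position: [0.4478, 0.3954, 0.0271]
tool_rot: [0.039, 0.999, 0.0, 0.0]
ft_force: [0.3, -1.8, -0.3]
grip_width: 0.0392
grip_force: 30.0
go [-0.001 -0.001  0.   ] turn -0.0 rows 0.0 yaw 3.064 q6 -0.96 t 34.4
```

```bash
python3 -m handwheel '[[0,0,0.002,0],[0,0,0.002,0],[0,0,0.002,0]]' && python3 -m handwheel '[[0,0,0,0],[0,0,0,0],[0,0,0,0],[0,0,0,0],[0,0,0,0]]' 75 && python3 -m handwheel '[[0,0,-0.05,0],[0,0,-0.15,0],[0,0,-0.27,0],[0,0,-0.39,0],[0,0,-0.5,0],[0,0,-0.6,0],[0,0,-0.6,0],[0,0,-0.6,0],[0,0,-0.6,0],[0,0,-0.6,0],[0,0,-0.6,0],[0,0,-0.6,0]]' && python3 -c "
from h import *
d=view('scene')
cv2.imwrite('pics/s9.png',cv2.resize(d['frame'][130:320,90:470,::-1],None,fx=2.1,fy=2.1))
w=view('side')
cv2.imwrite('pics/s10.png',cv2.resize(w['frame'][130:410,150:430,::-1],None,fx=2.1,fy=2.1))"
```

```text
time: 34.63
position: [0.4479, 0.3954, 0.0267]
tool_rot: [0.039, 0.999, 0.0, 0.001]
ft_force: [0.1, 0.1, 1.0]
grip_width: 0.0394
grip_force: 30.0
time: 35.05
position: [0.4474, 0.3952, 0.0262]
tool_rot: [0.039, 0.999, -0.0, -0.0]
ft_force: [0.2, 0.4, 0.5]
grip_width: 0.0619
grip_force: 0.0
time: 36.05
position: [0.4467, 0.3947, 0.2046]
tool_rot: [0.039, 0.999, -0.001, -0.001]
ft_force: [0.4, -0.1, 0.0]
grip_width: 0.0654
grip_force: 0.0
```

View pics/s9.png

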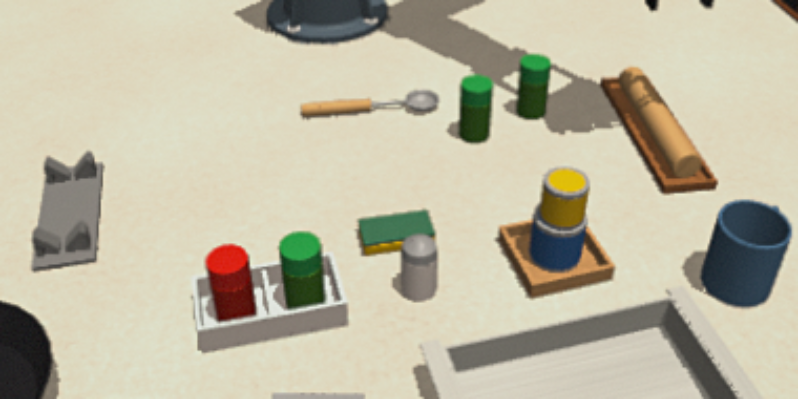

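View pics/s10.png

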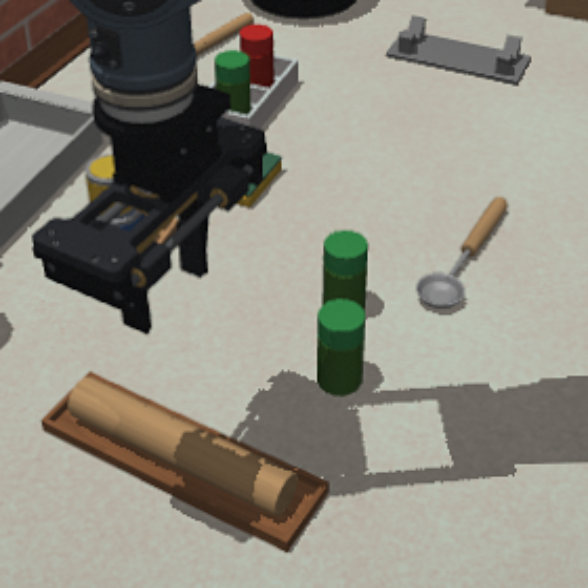

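Both views show the pin flat in the wooden tray, the jars upright one per bay, the tins stacked, the shaker in place, and the gripper open and clear.

```bash
python3 -c "
from rig import job
print(job.hand_in())"
```

```text
the job is handed in; nothing more can be done
None
```

The job is done and handed in after about 36 s: both jars upright one per bay, the tins stacked in the tray, the pin flat in its tray, and the shaker not touched.

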